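# Power up the repaired audio chain in order

## Robot

A 6-joint arm with a two-finger parallel gripper is mounted at the origin on the work surface. World frame = base frame: x ahead of the robot, y to its left, z up, the work surface at z = 0. Lengths are in m, angles in rad, forces in N, time in s.
With the tool pointing down it reaches from about 0.275 to 0.85 m from the base axis. Payload 19 kg.
Tool frame: the origin (TCP) lies on the centre line of the jaws, within the pads' length; the fingertips stand 11 mm ahead of it and the grasp point (between the pads) lies 8 mm behind it; z points along the fingers, y is the line along which they close (so a half turn about z gives the same grasp; the last joint's range is limited). The gripper opens to 85 mm and grips with 20 to 120 N. Pads are 22 mm wide; open, the fingers measure 114 mm over their backs; the gripper's body (76 mm by 85 mm) begins 54 mm behind the grasp point. The pads swing forward as they close: fully open they stand 13 mm farther back than shut.
Start: joints at [-1.37, 0.15, 1.437, -0, 1.554, -0.134], TCP at [0.189, -0.543, 0.242] pointing down, gripper open.
Joint ranges: [-2.8, 2.8], [-0.68, 2.1], [0.12, 2.68], [-1.39, 4.53], [0.16, 2.79], [-2.81, 2.81]. Speed limits (rad/s): [1.89, 1.89, 2.22, 3.01, 3.01, 3.01].

## Interface

Orientations are given as [roll, pitch, yaw] about the fixed x, y, z axes, in that order (R = Rz(yaw) Ry(pitch) Rx(roll)).
In Python, from rig import sense, snapshot, camera_params, close_job gives the robot as it stands.
- The arm moves only by the tool carry_out, never from a script. Its argument "motion" is a list of rows, each a list of 7 numbers: the turn, a rotation vector about the tool's x, y, z in degrees, then the shift along the tool's x, y, z in mm, then the finger opening in mm, from 0 to 85.4. In form: [[ax, ay, az, dx, dy, dz, grip], ...]. A call has 1 to 12 rows; each row is the pose to reach, as a shift and turn from the pose commanded when the call began, along the tool's axes at that moment; what a row does not reach only later rows make up. A row lasts 1/8 s, in which the tool goes at most 62.5 mm and 10.7 degrees, less where a joint would pass 70% of its speed; a pose out of reach is approached as far as the arm can. A call with a gripper value outside its range is refused whole. The fingers move at their own pace and stop on an object; "newtons" is the grip in N (left out, the last holds). Time passes only in rows, so rows that repeat a pose let the fingers close. It gives the time, the measured TCP pose, the force, the opening and the grip force at its end, in the units of the state.
- sense(): the state, without advancing time (a new reading comes with each control period).
- snapshot(name): name is "side" or "top" or "wrist"; returns the picture (480x640x3 uint8, red, green, blue); there is no depth.
- camera_params(name): a dict with "intrinsics" (3x3 intrinsics, pixels), "cam_to_world" (4x4, takes a point from camera to world coordinates). Camera axes: x right, y down, z forward; pixel columns grow to the right and rows downward; lengths in m; the calibration is good to about 2 mm. A picture is of the moment at which its call begins: read the wrist's pose just before it. camera_params takes no time and is no camera call; for the wrist camera it gives the pose at the moment of the call.
- close_job(): hands the job in; it is judged then, once.
The state is a dict: "t": time; "q": joint angles; "joint_vel": joint speeds; "effort": joint torques, N m; "tcp_pos": TCP position; "eef_rot": TCP orientation; "contact_force": force on the tool from outside, world axes, zero at the start; "wrist_torque": the same for the moment, N m; "gripper_width": opening from 0.0 (shut) to 1.0 (fully open); "gripper_force": force on a finger pad.
Only numpy, scipy, OpenCV 4.12 (cv2) and the standard library are available. Lean on these libraries where they do the work, as an engineer would, in place of code of your own. Each camera call takes 0.05 s, during which the arm holds its last target. There are 200 camera calls.

## Task

Power up the test chain on the service bench in the safe order: with the fingertips, lightly press in the power switch on the disc player, then the one on the mixer, and last the one on the power amplifier. Press each switch well in (it stays in by itself), leave the tuner switched off, and do not bang, shift or lift the units or the other things on the bench.

Things in the scene. Friction and masses are not known exactly. Their poses are not given: they have to be found in the camera images.
- player: Disc player: grey plastic box 150 x 150 x 45 mm (x, y, z), 1.4 kg, with a large round lid (104 mm wide, 5 mm high, black disc with a small steel hub). Loose on rubber feet; origin at the centre of its underside, front faces -x of its own frame, z up. Switch at (-48, -48) mm.
- mixer: Small mixer: grey metal box 150 x 150 x 50 mm, 1.3 kg, with three rows of three little knobs (12 mm high) and three sliding faders (9 mm high). Loose on rubber feet; origin at the centre of its underside, front faces -x of its own frame, z up. Switch at (-45, -47) mm; the nearest fader is 40 mm from it.
- amp: Power amplifier: dark steel box 150 x 150 x 62 mm, 2.2 kg, with a row of twelve aluminium cooling fins (18 mm higher) over the back half of its top. Loose on rubber feet; origin at the centre of its underside, front faces -x of its own frame, z up. Switch at (-43, 0) mm; the fins begin 43 mm behind it.
- tuner: Tuner, not to be switched on: aluminium box 140 x 150 x 52 mm, 1.2 kg, with one big round black dial (68 mm wide, 16 mm high). Loose on rubber feet; origin at the centre of its underside, front faces -x of its own frame, z up. Switch at (-40, -48) mm.
- player_switch_top (a point): Centre of the flat round top (28 mm diameter, white plastic) of the disc player's switch cap; moves with the cap. z up. Out, it stands 14 mm above the unit's case, fully in 6 mm above it. Its height above the bench when out: 59 mm. At the front right corner of the player.
- player_switch (a joint): Push-in power switch on the disc player, in m: 0 out (off), 0.008 fully in (stop), on past 0.005. Slides down at 3 to 4 N, no spring or click: it stays where pushed. It sits in a 3 mm high, 38 mm wide rubber ring that gives 0.4 mm per N and springs back (1.2 mm while the cap slides, 5 mm at most; not counted in this value), so past the stop the force rises by 2.5 N per mm.
- mixer_switch_top (a point): Centre of the flat round top (28 mm diameter, white plastic) of the mixer's switch cap; moves with the cap. z up. Out, it stands 14 mm above the unit's case, fully in 6 mm above it. Its height above the bench when out: 64 mm. At the front right corner of the mixer.
- mixer_switch (a joint): Push-in power switch on the mixer, in m: 0 out (off), 0.008 fully in (stop), on past 0.005. Slides down at 3 to 4 N, no spring or click: it stays where pushed. It sits in a 3 mm high, 38 mm wide rubber ring that gives 0.4 mm per N and springs back (1.2 mm while the cap slides, 5 mm at most; not counted in this value), so past the stop the force rises by 2.5 N per mm.
- amp_switch_top (a point): Centre of the flat round top (28 mm diameter, white plastic) of the power amplifier's switch cap; moves with the cap. z up. Out, it stands 14 mm above the unit's case, fully in 6 mm above it. Its height above the bench when out: 76 mm. In the middle of the front half of its top.
- amp_switch (a joint): Push-in power switch on the power amplifier, in m: 0 out (off), 0.008 fully in (stop), on past 0.005. Slides down at 3 to 4 N, no spring or click: it stays where pushed. It sits in a 3 mm high, 38 mm wide rubber ring that gives 0.4 mm per N and springs back (1.2 mm while the cap slides, 5 mm at most; not counted in this value), so past the stop the force rises by 2.5 N per mm.
- tuner_switch_top (a point): Centre of the flat round top (28 mm diameter, white plastic) of the tuner's switch cap; moves with the cap. z up. Out, it stands 14 mm above the unit's case, fully in 6 mm above it. Its height above the bench when out: 66 mm. Leave it out.
- tuner_switch (a joint): Push-in power switch on the tuner, in m: 0 out (off), 0.008 fully in (stop), on past 0.005. Slides down at 3 to 4 N, no spring or click: it stays where pushed. It sits in a 3 mm high, 38 mm wide rubber ring that gives 0.4 mm per N and springs back (1.2 mm while the cap slides, 5 mm at most; not counted in this value), so past the stop the force rises by 2.5 N per mm.
- tape: Bystander: roll of black tape lying flat, 68 mm across, 19 mm high; origin centre of underside.
- screwdriver: Bystander: screwdriver 170 mm long lying along its x, up to about 30 mm high.
- spool: Bystander: steel-coloured solder spool, 54 mm across, 50 mm high, upright; origin centre of underside.
- cup: Bystander: white paper cup, 76 mm across, 95 mm high; origin centre of underside.
- can: Bystander: spray can, 52 mm across, 150 mm high, upright; origin centre of underside.
- meter: Bystander: black multimeter lying face up, 150 x 75 x 40 mm; origin centre of underside.
There are look-alikes about, which are no part of the job. What is shaped like the amp but turquoise is not meant.

How it is judged:
By the outcome, as a careful person would: the job done as asked, in the order asked, and still so for the second after the job is handed in, with the robot touching nothing.
It also fails if it takes over 54 s, if anything falls off the work surface, if the arm or the gripper's body presses on something with over 40 N, if the wrist force passes 120 N, or if a joint passes its speed limit or range.

## Working session

There is one attempt and no reset: what is moved stays moved. The work goes in short steps, Python scripts to look and compute and a tool call to move; the robot and the scene stay as the last step left them, time stands still between calls to the robot, and variables do not carry over. Pictures are saved under pics/ and viewed, at most 10 in all, crops included, and the job is handed in when it is done.

Besides the shell and the picture viewer there is one more tool, called after "Call:" in YAML: its name, and indented under it one key for each argument. carry_out: Moves the arm, as the interface text tells. Its arguments: {"type":"object","properties":{"motion":{"type":"array"},"newtons":{"type":"number"}},"required":["motion"]}

```bash
mkdir -p pics
python3 - <<'E'
from rig import *
import cv2
for n in ("top","side"):
    cv2.imwrite(f"pics/{n}0.png",snapshot(n)[:,:,::-1]); p=camera_params(n); print(n,p["intrinsics"],p["cam_to_world"])
s=sense();print(s["t"],s["tcp_pos"],s["eef_rot"],s["contact_force"],s["gripper_width"])
E
```

```text
top [[524.89445039   0.         311.34542784]
 [  0.         524.89445039 245.85700608]
 [  0.           0.           1.        ]] [[ 0.04479754 -0.97671708  0.2098021   0.22199218]
 [-0.99898844 -0.04462006  0.00558167 -0.02398657]
 [ 0.00390967 -0.20983992 -0.97772794  1.33415353]
 [ 0.          0.          0.          1.        ]]
side [[524.79196898   0.         322.06691888]
 [  0.         524.79196898 242.47266684]
 [  0.           0.           1.        ]] [[-0.96213644 -0.19524304  0.19019365  0.29192652]
 [-0.27211732  0.64792385 -0.71143998  0.76034803]
 [ 0.0156727  -0.73625732 -0.67652016  0.80529119]
 [ 0.          0.          0.          1.        ]]
0.1 [ 0.18887818 -0.54287436  0.24176163] [-3.14051342e+00 -1.50335136e-04  3.34823183e-01] [ 0.01485391 -0.2360559   0.37795115] 0.9987408524351546
```

View pics/top0.png

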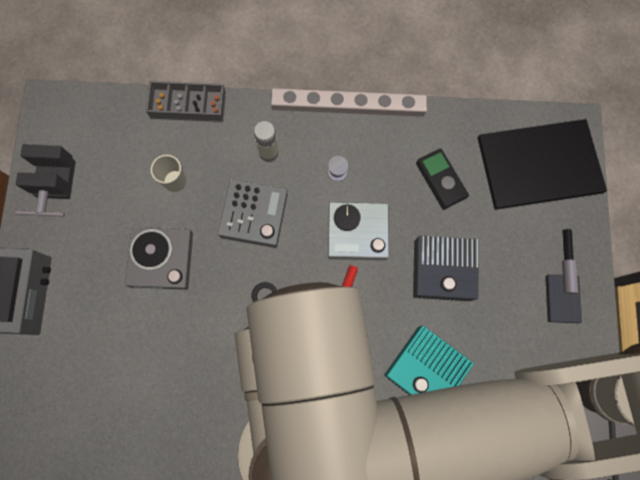

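View pics/side0.png

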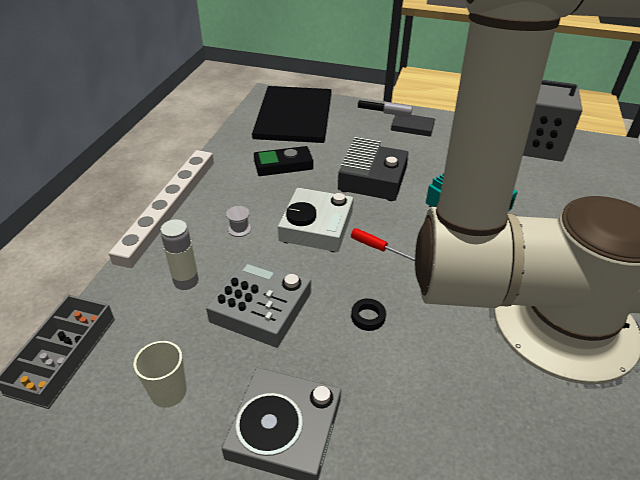

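The top view shows the player switch at (175,276), the mixer switch at (267,231), the tuner switch at (378,245), and two amp-shaped boxes: dark (449,284) and turquoise (421,384). The dark one is the amp, because the turquoise one is excluded by the task. The side view shows the player switch at (321,396), the mixer at (291,282), the tuner at (339,199) and the amp at (391,161).

```bash
cat > h.py <<'E'
import numpy as np, cv2
from rig import *
def ray(n,uv,p=None):
    p=p or camera_params(n); M=p["cam_to_world"]
    d=M[:3,:3]@np.linalg.solve(p["intrinsics"],[*uv,1.]); return M[:3,3],d
def plane(n,uv,z,p=None):
    c,d=ray(n,uv,p); return c+d*(z-c[2])/d[2]
def cap(img,uv,r=14):
    u,v=uv; c=img[v-r:v+r,u-r:u+r].astype(int)
    m=((c.min(2)>175)&(c.max(2)-c.min(2)<50)).astype(np.uint8)
    n,l,st,ce=cv2.connectedComponentsWithStats(m)
    k=1+st[1:,4].argmax(); return ce[k]+[u-r,v-r],st[k,2:]
E
python3 - <<'E'
from h import *
T=cv2.imread("pics/top0.png");S=cv2.imread("pics/side0.png")
for k,t,s,z in (("player",(175,276),(321,396),.059),("mixer",(267,231),(291,282),.064),("tuner",(378,245),(339,199),.066),("amp",(449,284),(391,161),.076)):
    a,sa=cap(T,t);b,sb=cap(S,s)
    print(k,a.round(1),sa,plane("top",a,z).round(4),b.round(1),sb,plane("side",b,z).round(4))
crop=cv2.resize(T[130:310,110:500],None,fx=2,fy=2,interpolation=cv2.INTER_CUBIC)
cv2.imwrite("pics/crop.png",crop)
E
```

```text
player [175.7 275.9] [ 5  7 18] [0.4051 0.3121 0.059 ] [321.4 392.8] [ 16  15 192] [0.4059 0.3185 0.059 ]
mixer [266.7 230.2] [ 9  9 61] [0.5293 0.0961 0.064 ] [291.1 278.4] [ 13  10 106] [0.5299 0.0972 0.064 ]
tuner [374.1 241.9] [ 24  25 363] [ 0.5112 -0.1715  0.066 ] [336.2 203. ] [ 28  21 373] [ 0.5052 -0.1539  0.066 ]
amp [449. 283.] [11  9 77] [ 0.4154 -0.3533  0.076 ] [391.2 159.1] [11  6 46] [ 0.4155 -0.3518  0.076 ]
```

View pics/crop.png

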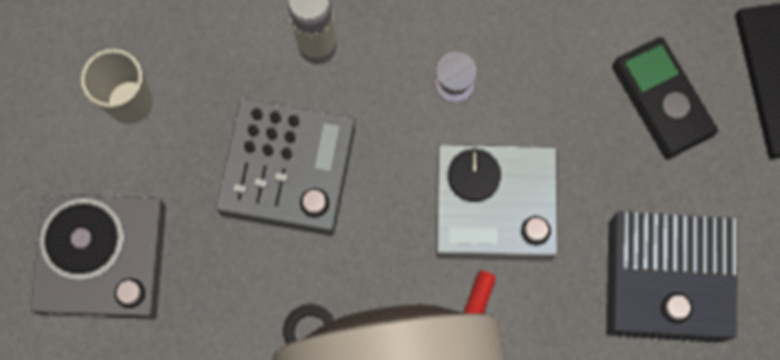

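Call:
carry_out:
  motion:
    - [0,0,0,30,-25,0,0]
    - [0,0,0,65,-55,0,0]
    - [0,0,0,100,-85,0,0]
    - [0,0,0,140,-119,0,0]
    - [0,0,0,180,-153,0,0]
    - [0,0,0,220,-187,0,0]
    - [0,0,0,260,-221,0,0]
    - [0,0,0,300,-255,0,0]
    - [0,0,0,340,-289,0,0]
    - [0,0,0,370,-315,0,0]
    - [0,0,0,390,-332,0,0]
    - [0,0,0,392,-333,0,0]

```text
t: 1.6
tcp_pos: [0.4501, -0.0984, 0.242]
eef_rot: [-3.141, 0.0, 0.337]
contact_force: [-0.4, -0.4, 0.4]
gripper_width: -0.001
gripper_force: 0.0
```

Call:
carry_out:
  motion:
    - [0,0,0,8,-35,0,0]
    - [0,0,0,17,-75,0,0]
    - [0,0,0,26,-115,0,0]
    - [0,0,0,36,-155,0,0]
    - [0,0,0,45,-195,0,0]
    - [0,0,0,54,-235,0,0]
    - [0,0,0,63,-275,0,0]
    - [0,0,0,72,-315,0,0]
    - [0,0,0,81,-350,10,0]
    - [0,0,0,88,-385,30,0]
    - [0,0,0,93,-404,40,0]
    - [0,0,0,93,-405,42,0]

```text
t: 3.1
tcp_pos: [0.4044, 0.3135, 0.1997]
eef_rot: [3.141, 0.001, 0.336]
contact_force: [-0.3, -0.2, -0.6]
gripper_width: 0.001
gripper_force: 0.0
```

```bash
cat >> h.py <<'E'
def circ(img,uv,r=16,th=135):
    # warm-white pixels: B<R in BGR
    u,v=uv; c=cv2.resize(img[v-r:v+r,u-r:u+r],None,fx=4,fy=4,interpolation=cv2.INTER_CUBIC).astype(int)
    m=(c.min(2)>th).astype(np.uint8)
    n,l,st,ce=cv2.connectedComponentsWithStats(m)
    k=l[2*r*2,2*r*2]; return (ce[k]+.5)/4-.5+[u-r,v-r],st[k,2:]/[4,4,16]
E
python3 - <<'E'
from h import *
T=cv2.imread("pics/top0.png");S=cv2.imread("pics/side0.png")
for th in (125,145,165):
  for k,t,s,z in (("player",(175,276),(321,393),.059),("mixer",(267,231),(291,279),.064),("amp",(449,284),(391,160),.076)):
    a,sa=circ(T,t,th=th);b,sb=circ(S,s,th=th)
    print(th,k,sa.round(1),plane("top",a,z)[:2].round(4),sb.round(1),plane("side",b,z)[:2].round(4))
cv2.imwrite("pics/wrist1.png",snapshot("wrist")[:,:,::-1]);p=camera_params("wrist")
s=sense();print(s["tcp_pos"],s["eef_rot"],s["contact_force"],s["q"])
np.savez("w1.npz",**p)
E
```

```text
125 player [11.  11.2 93.5] [0.4058 0.3175] [ 32.   32.  559.4] [0.4103 0.3206]
125 mixer [10.8 10.8 92.1] [0.5297 0.0964] [ 32.   32.  775.4] [0.5339 0.0953]
125 amp [ 11.8  11.2 103.1] [ 0.4153 -0.3531] [11.5  6.2 55.5] [ 0.4153 -0.3514]
145 player [10.2 10.5 81.9] [0.4058 0.3174] [ 17.   15.2 201.2] [0.4061 0.3185]
145 mixer [10.2 10.  81.8] [0.5297 0.0963] [ 14.2  10.2 116.8] [0.5299 0.0971]
145 amp [11.2 10.5 93.8] [ 0.4154 -0.3531] [11.   6.  51.2] [ 0.4153 -0.3516]
165 player [ 9.2  9.5 66.6] [0.4058 0.3174] [ 16.5  15.  192.9] [0.4061 0.3186]
165 mixer [ 9.5  9.5 70. ] [0.5296 0.0962] [ 14.   10.2 109.4] [0.5298 0.0973]
165 amp [10.5 10.  84.4] [ 0.4153 -0.3532] [10.8  5.8 47.6] [ 0.4153 -0.3515]
[0.40459203 0.31294127 0.19997687] [3.14125226e+00 8.29238350e-04 3.35167466e-01] [ 0.1754651  -0.22517398 -0.02734281] [ 5.07756491e-01  3.69798938e-02  1.64686829e+00 -1.94150597e-04
  1.45861985e+00  1.74340703e+00]
```

View pics/wrist1.png

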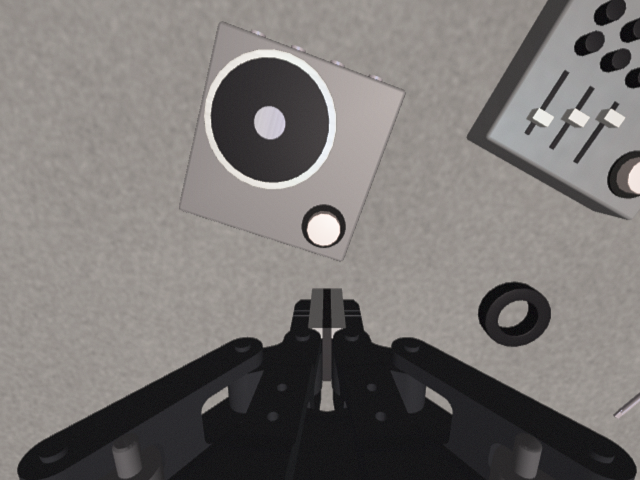

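The wrist view shows the player cap at (323,229), just ahead of the fingertips. The top and side views agree within about 1.5 mm.

Call:
carry_out:
  motion:
    - [0,0,0,3,-4,15,0]
    - [0,0,0,3,-4,45,0]
    - [0,0,0,3,-4,75,0]
    - [0,0,0,3,-4,100,0]
    - [0,0,0,3,-4,114,0]
    - [0,0,0,3,-4,120,0]
    - [0,0,0,3,-4,123,0]
    - [0,0,0,3,-4,125,0]
    - [0,0,0,3,-4,125,0]

```text
t: 4.28
tcp_pos: [0.4061, 0.3182, 0.0757]
eef_rot: [-3.141, -0.0, 0.335]
contact_force: [0.3, 0.1, -0.3]
gripper_width: 0.0
gripper_force: 0.0
```

Call:
carry_out:
  motion:
    - [0,0,0,0,0,2,0]
    - [0,0,0,0,0,3.5,0]
    - [0,0,0,0,0,5,0]
    - [0,0,0,0,0,6,0]
    - [0,0,0,0,0,7,0]
    - [0,0,0,0,0,8,0]
    - [0,0,0,0,0,9,0]
    - [0,0,0,0,0,10,0]
    - [0,0,0,0,0,11,0]
    - [0,0,0,0,0,12,0]
    - [0,0,0,0,0,12,0]

```text
t: 5.65
tcp_pos: [0.406, 0.3181, 0.0633]
eef_rot: [-3.141, 0.0, 0.335]
contact_force: [-1.7, -0.1, 2.8]
gripper_width: -0.0
gripper_force: 1.3
```

Call:
carry_out:
  motion:
    - [0,0,0,0,0,1,0]
    - [0,0,0,0,0,2,0]
    - [0,0,0,0,0,3,0]
    - [0,0,0,0,0,3.5,0]
    - [0,0,0,0,0,3.5,0]

```text
t: 6.28
tcp_pos: [0.406, 0.3181, 0.0599]
eef_rot: [-3.141, -0.0, 0.335]
contact_force: [-2.4, -1.4, 4.3]
gripper_width: 0.005
gripper_force: 2.4
```

Call:
carry_out:
  motion:
    - [0,0,0,0,0,0.7,0]
    - [0,0,0,0,0,1.2,0]
    - [0,0,0,0,0,1.2,0]

```text
t: 6.65
tcp_pos: [0.406, 0.3181, 0.0588]
eef_rot: [-3.141, -0.0, 0.335]
contact_force: [-2.4, -1.4, 7.8]
gripper_width: -0.001
gripper_force: 3.7
```

Call:
carry_out:
  motion:
    - [0,0,0,0,0,-3,0]
    - [0,0,0,0,0,-12,0]
    - [0,0,0,0,0,-40,0]
    - [0,0,0,0,0,-80,0]
    - [0,0,0,5,30,-105,0]
    - [0,0,0,12,70,-105,0]
    - [0,0,0,20,115,-105,0]
    - [0,0,0,28,160,-105,0]
    - [0,0,0,36,205,-105,0]
    - [0,0,0,42,240,-105,0]
    - [0,0,0,44,250,-105,0]
    - [0,0,0,44,250,-105,0]

```text
t: 8.15
tcp_pos: [0.5297, 0.0964, 0.1637]
eef_rot: [-3.141, 0.0, 0.334]
contact_force: [0.1, 1.0, 0.1]
gripper_width: -0.001
gripper_force: 0.0
```

Run:
```python
from h import *
for n in("side","wrist"): cv2.imwrite(f"pics/{n}2.png",snapshot(n)[:,:,::-1])
np.savez("w2.npz",**camera_params("wrist"))
s=sense();print(s["t"],s["tcp_pos"],s["eef_rot"],s["contact_force"])
S=cv2.imread("pics/side2.png");S0=cv2.imread("pics/side0.png")
c=np.hstack([S0[340:480,200:360],S[340:480,200:360]]);W=cv2.resize(cv2.imread("pics/wrist2.png"),(400,300))
c=cv2.resize(c,(640,280));o=np.zeros((580,640,3),np.uint8);o[:280]=c;o[280:580,:400]=W;cv2.imwrite("pics/c2.png",o)
```

```text
8.25 [0.52929716 0.09728503 0.16372808] [-3.14120707e+00  2.88363065e-06  3.35431410e-01] [-0.61174776 -0.20289379  0.06192512]
```

View pics/c2.png

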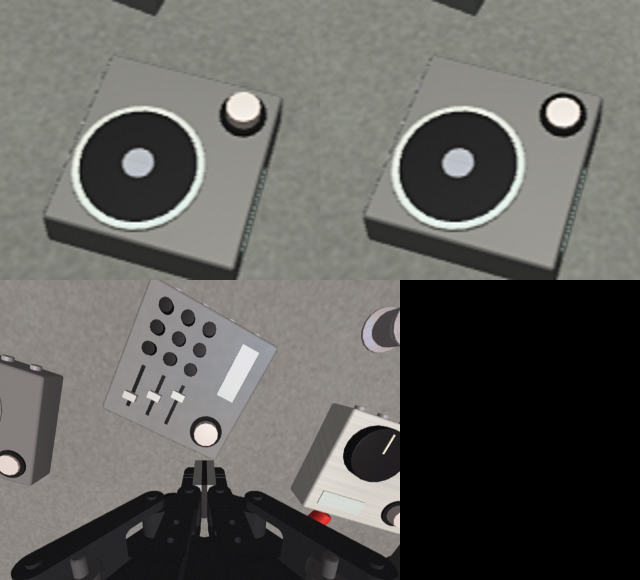

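The before/after crops show that the player cap has gone in and the player has not moved. The wrist view shows the mixer cap just ahead of the fingertips.

Call:
carry_out:
  motion:
    - [0,0,0,0,0,20,0]
    - [0,0,0,0,0,50,0]
    - [0,0,0,0,0,72,0]
    - [0,0,0,0,0,82,0]
    - [0,0,0,0,0,86,0]
    - [0,0,0,0,0,88,0]
    - [0,0,0,0,0,89.5,0]
    - [0,0,0,0,0,91,0]
    - [0,0,0,0,0,92,0]
    - [0,0,0,0,0,93,0]
    - [0,0,0,0,0,94,0]
    - [0,0,0,0,0,94,0]

```text
t: 9.75
tcp_pos: [0.5298, 0.0964, 0.0696]
eef_rot: [-3.142, -0.0, 0.335]
contact_force: [1.6, 1.5, 3.2]
gripper_width: 0.003
gripper_force: 1.4
```

Call:
carry_out:
  motion:
    - [0,0,0,0,0,1,0]
    - [0,0,0,0,0,2,0]
    - [0,0,0,0,0,3,0]
    - [0,0,0,0,0,4,0]
    - [0,0,0,0,0,4.5,0]
    - [0,0,0,0,0,4.5,0]

```text
t: 10.5
tcp_pos: [0.5297, 0.0964, 0.0652]
eef_rot: [-3.142, -0.0, 0.335]
contact_force: [2.4, 0.0, 4.9]
gripper_width: -0.002
gripper_force: 2.1
```

Call:
carry_out:
  motion:
    - [0,0,0,0,0,0.7,0]
    - [0,0,0,0,0,1.2,0]
    - [0,0,0,0,0,1.2,0]

```text
t: 10.88
tcp_pos: [0.5298, 0.0964, 0.0641]
eef_rot: [-3.142, -0.0, 0.335]
contact_force: [1.9, -0.9, 6.4]
gripper_width: -0.0
gripper_force: 3.4
```

Call:
carry_out:
  motion:
    - [0,0,0,0,0,-3,0]
    - [0,0,0,0,0,-12,0]
    - [0,0,0,0,0,-40,0]
    - [0,0,0,0,0,-80,0]
    - [0,0,0,-15,23,-116,0]
    - [0,0,0,-38,58,-116,0]
    - [0,0,0,-65,98,-116,0]
    - [0,0,0,-92,139,-116,0]
    - [0,0,0,-119,180,-116,0]
    - [0,0,0,-146,221,-116,0]
    - [0,0,0,-173,261,-116,0]
    - [0,0,0,-195,295,-116,0]

```text
t: 12.38
tcp_pos: [0.4415, -0.2477, 0.1802]
eef_rot: [-3.141, 0.0, 0.334]
contact_force: [0.2, -0.2, -0.5]
gripper_width: -0.003
gripper_force: 0.0
```

Call:
carry_out:
  motion:
    - [0,0,0,-25,38,0,0]
    - [0,0,0,-45,68,0,0]
    - [0,0,0,-57,86,0,0]
    - [0,0,0,-60.5,91,0,0]
    - [0,0,0,-60.5,91,0,0]

```text
t: 13.0
tcp_pos: [0.4154, -0.3515, 0.1799]
eef_rot: [-3.141, -0.0, 0.335]
contact_force: [-0.0, 0.3, -0.7]
gripper_width: -0.001
gripper_force: 0.0
```

Run:
```python
from h import *
for n in("side","wrist"): cv2.imwrite(f"pics/{n}3.png",snapshot(n)[:,:,::-1])
s=sense();print(s["t"],s["tcp_pos"],s["eef_rot"],s["contact_force"])
S=cv2.imread("pics/side3.png");S0=cv2.imread("pics/side0.png")
c=np.hstack([S0[240:380,180:340],S[240:380,180:340]]);W=cv2.resize(cv2.imread("pics/wrist3.png"),(400,300))
c=cv2.resize(c,(640,280));o=np.zeros((580,640,3),np.uint8);o[:280]=c;o[280:580,:400]=W;cv2.imwrite("pics/c3.png",o)
```

```text
13.1 [ 0.41557641 -0.35113428  0.17998134] [-3.14130680e+00 -1.81670737e-04  3.35654650e-01] [ 0.41616359  1.01693224 -0.31887621]
```

View pics/c3.png

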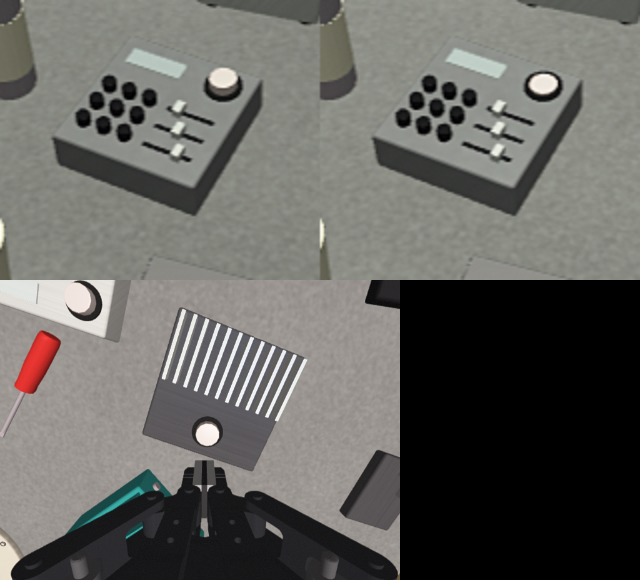

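The crops show that the mixer switch is in and the mixer has not moved. The wrist view shows the dark amp's cap just ahead of the fingertips; the turquoise look-alike lies behind and clear.

Call:
carry_out:
  motion:
    - [0,0,0,0,1,20,0]
    - [0,0,0,0,1,50,0]
    - [0,0,0,0,1,75,0]
    - [0,0,0,0,1,86,0]
    - [0,0,0,0,1,90,0]
    - [0,0,0,0,1,92,0]
    - [0,0,0,0,1,93.5,0]
    - [0,0,0,0,1,95,0]
    - [0,0,0,0,1,96,0]
    - [0,0,0,0,1,97,0]
    - [0,0,0,0,1,98,0]
    - [0,0,0,0,1,98,0]

```text
t: 14.6
tcp_pos: [0.4156, -0.3531, 0.0819]
eef_rot: [3.142, -0.0, 0.335]
contact_force: [1.5, -0.6, 2.5]
gripper_width: 0.001
gripper_force: 1.4
```

Call:
carry_out:
  motion:
    - [0,0,0,0,0,1,0]
    - [0,0,0,0,0,2,0]
    - [0,0,0,0,0,3,0]
    - [0,0,0,0,0,4,0]
    - [0,0,0,0,0,4.7,0]
    - [0,0,0,0,0,4.7,0]

```text
t: 15.35
tcp_pos: [0.4156, -0.353, 0.0772]
eef_rot: [-3.142, 0.0, 0.335]
contact_force: [1.5, -2.0, 4.5]
gripper_width: 0.0
gripper_force: 2.1
```

Call:
carry_out:
  motion:
    - [0,0,0,0,0,0.7,0]
    - [0,0,0,0,0,1.2,0]
    - [0,0,0,0,0,1.2,0]

```text
t: 15.72
tcp_pos: [0.4156, -0.3531, 0.0762]
eef_rot: [3.141, -0.0, 0.335]
contact_force: [1.2, -1.0, 7.4]
gripper_width: -0.002
gripper_force: 3.4
```

Call:
carry_out:
  motion:
    - [0,0,0,0,0,-3,0]
    - [0,0,0,0,0,-12,0]
    - [0,0,0,0,0,-40,0]
    - [0,0,0,0,0,-80,0]
    - [0,0,0,0,0,-120,0]
    - [0,0,0,-30,20,-150,0]
    - [0,0,0,-70,45,-160,0]
    - [0,0,0,-110,70,-160,0]
    - [0,0,0,-140,90,-160,0]
    - [0,0,0,-150,95,-160,0]
    - [0,0,0,-150,95,-160,0]

```text
t: 17.1
tcp_pos: [0.3049, -0.4919, 0.2359]
eef_rot: [-3.141, -0.0, 0.334]
contact_force: [0.6, 0.4, -0.1]
gripper_width: -0.001
gripper_force: 0.0
```

Run:
```python
from h import *
for n in("side","top"): cv2.imwrite(f"pics/{n}4.png",snapshot(n)[:,:,::-1])
S=cv2.imread("pics/side4.png");S0=cv2.imread("pics/side0.png")
f=lambda I:cv2.resize(I[120:480,180:440],(390,540))
cv2.imwrite("pics/c4.png",np.hstack([f(S0),f(S)]))
```

```text
(no output)
```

View pics/c4.png

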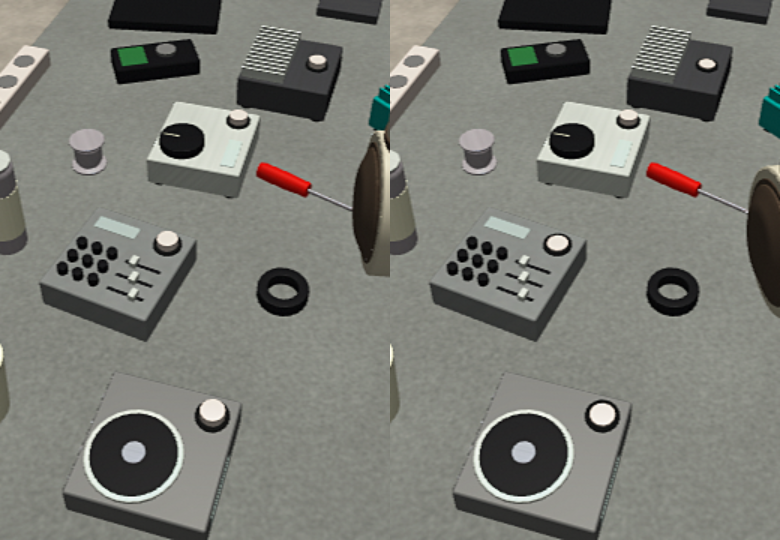

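In the final before/after comparison, the player, mixer and amp caps are in, the tuner cap is still out, and nothing has moved.

```bash
python3 -c "
from rig import *
print(close_job())"
```

```text
the job is handed in; nothing more can be done
None
```

I pressed the disc player, mixer and power amplifier switches fully in, in that order, with about 6–8 N at each stop; the tuner is still off, nothing visibly moved, and the job was handed in at about 17 s.

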